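# Count along the rack's rail and push a valve body into the third gap

## Task

Starting at the end of the divider rack where the tall round post stands, run a fingertip along the rail of sprung beads, pressing down the first, second and third bead a few millimetres in turn, one bead to each gap whether full or empty, and go no further than the third. Then push the valve body that stands in front of the rack into that third gap, fully home against the back stop and upright. Only push it, never lift it or tip it over, and leave the two bodies already in the rack in their places.

Things in the scene. Friction and masses are not known exactly. Their poses are not given: they have to be found in the camera images.
- rack: Aluminium divider rack fixed to the bench, 296 mm long, open to the robot: seven dividers (10 mm thick, 40 mm high, noses rounded 5 mm) make six gaps, 36 mm wide. No floor: parts slide in on the bench. Origin on the bench at mid-length, in the plane of the noses; x points into the gaps, away from the robot, y along the rack to the left, z up. Gap centres: y = 115, 69, 23, -23, -69, -115 mm.
- back_stop (a point): Point at mid-length on the face of the rack's back stop (50 mm high), at bench level, 29 mm behind the plane of the noses. A 30 mm body fully home has its centre at x = +14 mm in the rack frame, its front 1 mm proud of the noses. The rack's solid frame is nowhere higher than 68 mm.
- end_post: Round steel post, 16 mm in diameter with a 22 mm head, 75 mm high, fixed close to one end of the rack, left or right (168 mm from the rack's middle); gaps are counted from this end. Origin at the centre of its foot.
- end_block: Low steel block, 30x24x22 mm, fixed at the other end of the rack. Origin at the centre of its underside.
- part: Die-cast zinc valve body, 30x30x52 mm, 0.13 to 0.27 kg, standing upright alone on the open bench on the robot's side of the rack: the one to push in. It slides when pushed near its foot (up to about 12 mm above the bench) and may tip when pushed higher. Origin at the centre of its underside; z up, x and y square to its sides; x within about 23 degrees of the rack's x at the start.
- stored_1: Same kind of valve body (30x30x52 mm), loose, already standing in the second gap from the left. Origin at the centre of its underside.
- stored_2: Same kind of valve body (30x30x52 mm), loose, already standing in the gap at the far right. Origin at the centre of its underside.
- bead_a (a joint): How far the rail bead over gap 1 from the left is pressed down, m: 0 at rest, 0.008 at its stop. About 1 N starts it, 0.5 N more for each mm; it springs back. A press of 1 mm counts.
- bead_a_top (a point): Middle of the top of that bead (gap 1 from the left), 72 mm above the bench at rest. The grey bead is round, 12 mm thick, 40 mm long along the rack's y with both ends tapered, and stands above the back stop, 36 mm behind the noses; 6 mm from bead to bead.
- bead_b (a joint): How far the rail bead over gap 2 from the left is pressed down, m: 0 at rest, 0.008 at its stop. About 1 N starts it, 0.5 N more for each mm; it springs back. A press of 1 mm counts.
- bead_b_top (a point): Middle of the top of that bead (gap 2 from the left), 72 mm above the bench at rest. The grey bead is round, 12 mm thick, 40 mm long along the rack's y with both ends tapered, and stands above the back stop, 36 mm behind the noses; 6 mm from bead to bead.
- bead_c (a joint): How far the rail bead over gap 3 from the left is pressed down, m: 0 at rest, 0.008 at its stop. About 1 N starts it, 0.5 N more for each mm; it springs back. A press of 1 mm counts.
- bead_c_top (a point): Middle of the top of that bead (gap 3 from the left), 72 mm above the bench at rest. The grey bead is round, 12 mm thick, 40 mm long along the rack's y with both ends tapered, and stands above the back stop, 36 mm behind the noses; 6 mm from bead to bead.
- bead_d (a joint): How far the rail bead over gap 4 from the left is pressed down, m: 0 at rest, 0.008 at its stop. About 1 N starts it, 0.5 N more for each mm; it springs back. A press of 1 mm counts.
- bead_d_top (a point): Middle of the top of that bead (gap 4 from the left), 72 mm above the bench at rest. The grey bead is round, 12 mm thick, 40 mm long along the rack's y with both ends tapered, and stands above the back stop, 36 mm behind the noses; 6 mm from bead to bead.
- bead_e (a joint): How far the rail bead over gap 5 from the left is pressed down, m: 0 at rest, 0.008 at its stop. About 1 N starts it, 0.5 N more for each mm; it springs back. A press of 1 mm counts.
- bead_e_top (a point): Middle of the top of that bead (gap 5 from the left), 72 mm above the bench at rest. The grey bead is round, 12 mm thick, 40 mm long along the rack's y with both ends tapered, and stands above the back stop, 36 mm behind the noses; 6 mm from bead to bead.
- bead_f (a joint): How far the rail bead over gap 6 from the left is pressed down, m: 0 at rest, 0.008 at its stop. About 1 N starts it, 0.5 N more for each mm; it springs back. A press of 1 mm counts.
- bead_f_top (a point): Middle of the top of that bead (gap 6 from the left), 72 mm above the bench at rest. The grey bead is round, 12 mm thick, 40 mm long along the rack's y with both ends tapered, and stands above the back stop, 36 mm behind the noses; 6 mm from bead to bead.
Mind the look-alikes: they are no part of the job. Leave any red look-alike of the part alone.

How it is judged:
By the outcome, as a careful person would: the job done as asked, in the order asked, and still so for the second after the job is handed in, with the robot touching nothing.
It also fails if it takes over 69 s, if anything falls off the work surface, if the arm or the gripper's body presses on something with over 40 N, if the wrist force passes 120 N, or if a joint passes its speed limit or range.

## Robot

A 7-joint arm with a two-finger parallel gripper is mounted at the origin on the work surface; the furniture and walls round the work are solid. World frame = base frame: x ahead of the robot, y to its left, z up, the work surface at z = 0. Lengths are in m, angles in rad, forces in N, time in s.
With the tool pointing down it reaches from about 0.35 to 0.9 m from the base axis. Payload 8.1 kg.
Tool frame: the origin (TCP) lies on the mounting face of the last link; the fingertips stand 178 mm ahead of it and the grasp point (between the pads) lies 159 mm ahead of it (env.tip_extent is the distance from the TCP to the fingertips, in m); z points along the fingers, y is the direction in which the jaws open and shut (so a half turn about z gives the same grasp; the last joint's range is limited). The gripper opens to 92 mm and grips with 3 to 60 N. Pads are 19 mm wide; open, the fingers measure 130 mm over their backs; the gripper's body (75 mm by 190 mm) begins 47 mm behind the grasp point.
Start: joints at [1.17, 0.434, 0.025, 1.573, -0.012, 1.134, -0.075], TCP at [0.183, -0.598, 0.405] pointing down, gripper open.
Joint ranges: [-2.62, 2.62], [-0.44, 2.09], [-1.27, 1.32], [0.08, 2.57], [-1.32, 4.46], [0.12, 2], [-2.74, 2.74]. Speed limits (rad/s): [2.22, 2.22, 3.01, 3.01, 3.14, 3.14, 3.14].

## Interface

Orientations are given as [roll, pitch, yaw] about the fixed x, y, z axes, in that order (R = Rz(yaw) Ry(pitch) Rx(roll)).
In Python, from cell import readout, imaging, job, env gives the robot as it stands.
- The arm moves only by the shell command python3 -m jog 'ROWS' [FORCE]. ROWS is text: rows parted by semicolons, each of 5 numbers parted by spaces: the shift along the tool's x, y, z in mm, then the turn about the tool's z in degrees, then the opening, from 0 (shut) to 1 (fully open). In form: x y z twist fingers; .... A call has exactly 5 rows; each row is the pose to reach, as a shift and turn from the pose commanded when the call began, along the tool's axes at that moment; what a row does not reach only later rows make up. A row lasts 1/10 s, in which the tool goes at most 50 mm and 8.59 degrees, less where a joint would pass 70% of its speed; a pose out of reach is approached as far as the arm can. A call with a gripper value outside its range is refused whole. The fingers move at their own pace and stop on an object; FORCE is the grip in N (left out, the last holds). Time passes only in rows, so rows that repeat a pose let the fingers close, or fill a call up. It gives the time, the measured TCP pose, the force and the opening at its end, in the units of the state.
- readout.get_obs(): the state, without advancing time (a new reading comes with each control period).
- imaging.camera(name): name is "side" or "top"; returns a dict with "image" (400x640x3 uint8, red, green, blue), "range_z" (400x640 float32, m along the optical axis (not along the pixel's ray), 0 where there is no reading), "vertical_fov" (degrees; the focal length in pixels is half the picture's height over the tangent of half this angle, whatever the lens; pixels are square), "cx", "cy" (the principal point, pixels), "R" (3x3) and "t" (3): a world point X has camera coordinates R X + t. Camera axes: x right, y down, z forward; pixel columns grow to the right and rows downward; lengths in m; the calibration is good to about 2 mm. A picture is of the moment at which its call begins.
- job.hand_in(): hands the job in, once; it reports no verdict.
The state is a dict: "time_s": time; "qpos": joint angles; "qd": joint speeds; "tau": joint torques, N m; "position": TCP position; "tcp_rot": TCP orientation; "wrist_force": force on the tool from outside, world axes, zero at the start; "moment": the same for the moment, N m; "finger_gap": finger opening in m.
Only numpy, scipy, OpenCV 4.12 (cv2) and the standard library are available. Lean on these libraries where they do the work, as an engineer would, in place of code of your own. Each camera call takes 0.05 s, during which the arm holds its last target.

## Working session

There is one attempt and no reset: what is moved stays moved. The work goes in short steps, Python scripts to look and compute and a shell command to move; the robot and the scene stay as the last step left them, time stands still between calls to the robot, and variables do not carry over. Pictures are saved under pics/ and viewed, and the job is handed in when it is done.

```bash
ls; mkdir -p pics; python3 - <<'E'
from cell import readout, imaging, job, env
import cv2, numpy as np
o=readout.get_obs(); print(o); print(env.tip_extent)
for n in ("side","top"):
    c=imaging.camera(n)
    cv2.imwrite(f"pics/{n}0.png",cv2.cvtColor(c["image"],cv2.COLOR_RGB2BGR))
    np.savez(f"pics/{n}0.npz",**c)
    print(n,c["vertical_fov"],c["cx"],c["cy"],c["R"],c["t"],(c["range_z"]>0).mean())
E
```

```text
pics
{'time_s': 0.0, 'qpos': array([ 1.17040939,  0.43521895,  0.02496303,  1.57413011, -0.01158511,
        1.13399105, -0.07508408]), 'qd': array([-2.13645602e-03,  6.51184790e-04,  4.23356162e-06,  1.21615174e-03,
        2.13691793e-04, -1.05653299e-04, -4.11648086e-04]), 'tau': array([-2.82455294e-04, -6.67845941e+01,  9.84624512e-01, -3.14461684e+01,
       -6.06983900e-02,  4.30359878e-02,  1.41128753e-04]), 'position': array([ 0.18327736, -0.59726807,  0.40393437]), 'tcp_rot': array([-3.13999736e+00,  1.54395050e-04,  2.97748163e-01]), 'wrist_force': array([-0.97815729,  0.76078174,  0.13147875]), 'moment': array([-0.00108573, -0.00587595,  0.04333912]), 'finger_gap': 0.09206240809678946}
0.178
side 49.69207425286284 323.7996555201539 196.41719894083772 [[ 9.99926444e-01  8.72554523e-04  1.20973164e-02]
 [ 9.89064625e-03 -6.35958873e-01 -7.71659567e-01]
 [ 7.02008067e-03  7.71722457e-01 -6.35920725e-01]] [-0.52764032  0.00775987  0.94603833] 0.99578125
top 51.74769469403622 312.09922507219716 203.93686211142358 [[ 1.55825086e-02 -9.99878098e-01  9.87073733e-04]
 [-9.95520481e-01 -1.56066527e-02 -9.32491568e-02]
 [ 9.32531945e-02  4.70403669e-04 -9.95642316e-01]] [-0.09164405  0.51989006  0.86404665] 0.995875
```

View pics/top0.png

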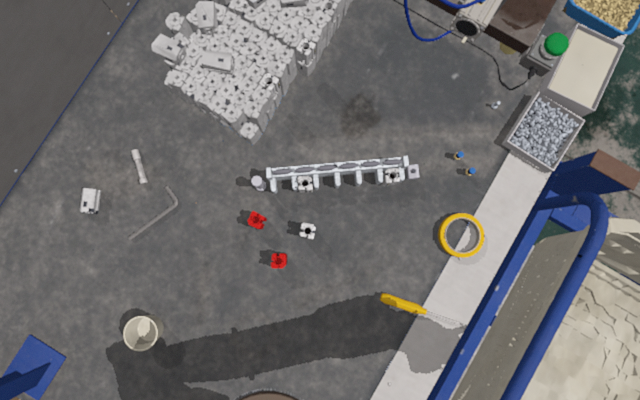

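View pics/side0.png

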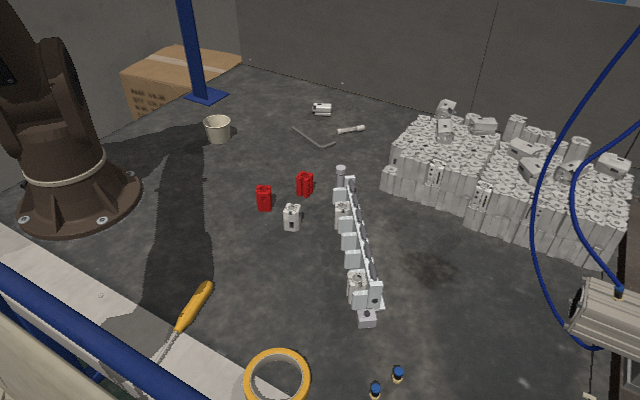

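```bash
cat > h.py <<'E'
import numpy as np, cv2
def load(n): return dict(np.load(f"pics/{n}.npz"))
def f(c): return 200/np.tan(np.radians(float(c["vertical_fov"]))/2)
def cloud(c):
    z=c["range_z"]; v,u=np.mgrid[0:400,0:640]
    P=np.stack([(u-c["cx"])/f(c)*z,(v-c["cy"])/f(c)*z,z],-1)
    return (P-c["t"])@c["R"]
def ray(c,u,v,h):
    d=np.array([(u-c["cx"])/f(c),(v-c["cy"])/f(c),1.])@c["R"]; o=-c["R"].T@c["t"]
    return o+d*(h-o[2])/d[2]
def proj(c,X):
    p=np.asarray(X)@c["R"].T+c["t"]; return np.stack([c["cx"]+f(c)*p[...,0]/p[...,2],c["cy"]+f(c)*p[...,1]/p[...,2]],-1)
E
python3 - <<'E'
from h import *
for n,(a,b,w,h) in {"top0":(230,140,200,150),"side0":(240,150,160,190)}.items():
    c=load(n); im=c["image"][b:b+h,a:a+w][:,:,::-1]
    s=min(800//w,600//h); cv2.imwrite(f"pics/{n}_crop.png",cv2.resize(im,None,fx=s,fy=s,interpolation=cv2.INTER_CUBIC)); print(n,s)
    P=cloud(c); print(P[230,330],P[185,258],P[231,308])
E
```

```text
top0 4
[ 0.4666039  -0.12385426 -0.00160858] [0.5540873  0.02789402 0.0712547 ] [ 0.46278676 -0.07568595  0.02940829]
side0 3
[ 0.54036594 -0.08918244  0.00182995] [ 0.38834156 -0.00684119  0.051861  ] [ 0.49562936 -0.09187831  0.00103452]
```

View pics/top0_crop.png

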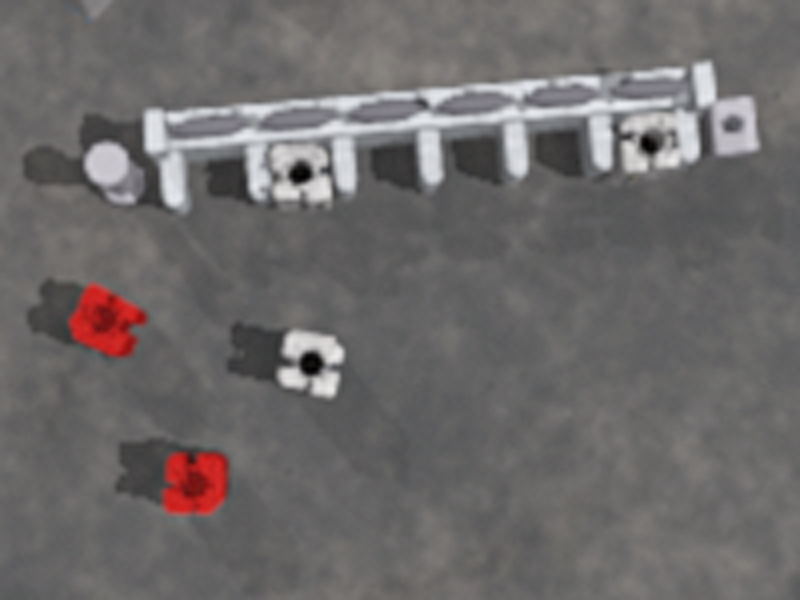

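View pics/side0_crop.png

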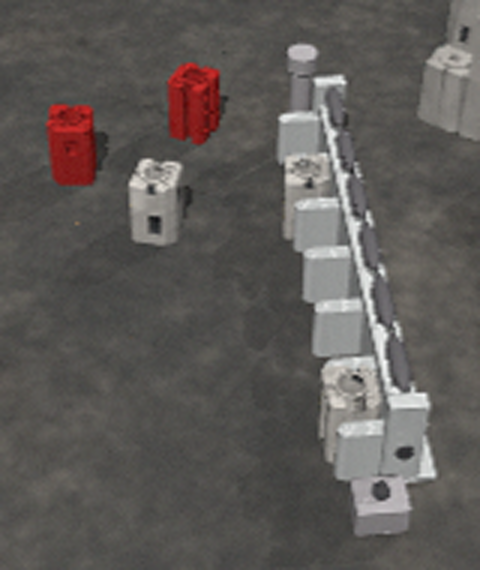

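```bash
python3 - <<'E'
from h import *
c=load("top0"); s=load("side0")
for k in (c,s): print("cam",-k["R"].T@k["t"])
np.set_printoptions(precision=4,suppress=True)
hsv=cv2.cvtColor(c["image"],cv2.COLOR_RGB2HSV); P=cloud(c)
print(hsv[165:180:1,270],)
for name,k in (("top",c),("side",s)):
    P=cloud(k); hsv=cv2.cvtColor(k["image"],cv2.COLOR_RGB2HSV)
    roi=(P[...,0]>.38)&(P[...,0]<.62)&(P[...,1]<.08)&(P[...,1]>-.36)
    w=roi&(P[...,2]>.008)
    w=w.astype(np.uint8)
    n,l,st,ce=cv2.connectedComponentsWithStats(w)
    for i in range(1,n):
        if st[i,4]>15:
            m=l==i; Q=P[m]; print(name,st[i],ce[i],Q.min(0),Q.max(0),np.median(Q,0),np.median(hsv[m],0))
E
```

```text
cam [ 0.43841414 -0.08392559  0.90885118]
cam [ 0.52088349 -0.72468367  0.61397639]
[[150   3  98]
 [ 30   3 101]
 [113   7 153]
 [109  10 200]
 [109  10 207]
 [105  10 204]
 [107   9 209]
 [110   7 212]
 [107   8 214]
 [107   8 215]
 [105   9 220]
 [111   8 224]
 [111   9 195]
 [110  11 138]
 [105  10 148]]
top [ 266  157  154   36 2498] [344.6445 172.9031] [ 0.4384 -0.3157  0.008 ] [0.6188 0.0131 0.9089] [ 0.588  -0.149   0.0463] [111.   9. 171.]
top [252 175  13  14 115] [257.8    181.2348] [ 0.4384 -0.0839  0.008 ] [0.5748 0.0404 0.9089] [0.5619 0.0294 0.0727] [133.  10. 203.]
top [248 210  19  19 214] [256.4299 219.4439] [0.4674 0.0157 0.0092] [0.5044 0.05   0.0531] [0.4854 0.0335 0.0474] [  0. 212. 177.]
top [300 222  16  17 182] [307.9066 229.7857] [ 0.4384 -0.0904  0.0137] [ 0.481  -0.0592  0.9089] [ 0.4649 -0.0757  0.0481] [  8.   4. 193.]
top [270 253  17  15 213] [278.7934 260.1925] [ 0.3868 -0.0839  0.0105] [ 0.4384 -0.0003  0.9089] [ 0.4006 -0.0156  0.048 ] [  0. 211. 187.]
side [ 332  165   51  162 3931] [355.5686 249.9468] [ 0.5448 -0.3189  0.008 ] [0.62   0.0386 0.0767] [ 0.5846 -0.1885  0.0406] [ 75.   5. 148.]
side [296 171  17  25 355] [303.907  182.6338] [0.4657 0.0121 0.0082] [0.5012 0.0496 0.0546] [0.4839 0.0227 0.0372] [  1. 201. 133.]
side [255 185  17  25 357] [263.2129 196.4342] [ 0.3834 -0.0363  0.008 ] [ 0.414  -0.0031  0.0538] [ 0.4002 -0.03    0.0399] [  1. 201. 132.]
side [283 203  18  26 402] [291.393 215.801] [ 0.4454 -0.0955  0.0084] [ 0.4791 -0.0621  0.0545] [ 0.4626 -0.0888  0.0391] [ 18.  14. 145.]
```

```bash
python3 - <<'E'
from h import *
np.set_printoptions(precision=4,suppress=True)
c=load("top0"); s=load("side0")
for name,k in (("top",c),("side",s)):
    P=cloud(k); hsv=cv2.cvtColor(k["image"],cv2.COLOR_RGB2HSV); V=hsv[...,2]
    roi=(P[...,0]>.38)&(P[...,0]<.63)&(P[...,1]<.06)&(P[...,1]>-.36)&(k["range_z"]>0)
    m=roi&(P[...,2]>.062)&(P[...,2]<.08)&(V<160)&(V>40)&(P[...,1]<.02)
    Q=P[m]; l=cv2.fitLine(Q[:,:2].astype(np.float32),cv2.DIST_HUBER,0,.01,.01).ravel()
    print(name,"bead line",l,"normalyaw",np.degrees(np.arctan2(l[1],l[0])),len(Q))
    n,lab,st,ce=cv2.connectedComponentsWithStats(m.astype(np.uint8),connectivity=4)
    for i in range(1,n):
        if st[i,4]>10:
            q=P[lab==i]; print(" bead?",ce[i],st[i,4],q.mean(0),q[:,2].max(),ray(k,*ce[i],.070))
    m=roi&(P[...,2]>.033)&(P[...,2]<.044)&(V>170)
    n,lab,st,ce=cv2.connectedComponentsWithStats(m.astype(np.uint8),connectivity=4)
    for i in range(1,n):
        if st[i,4]>10:
            q=P[lab==i]; print(" div?",ce[i],st[i,4],q.mean(0),q.min(0),q.max(0))
    m=roi&(P[...,2]>.044)&(P[...,2]<.058)
    n,lab,st,ce=cv2.connectedComponentsWithStats(m.astype(np.uint8),connectivity=4)
    for i in range(1,n):
        if st[i,4]>60:
            q=P[lab==i]; r=cv2.minAreaRect((q[:,:2]*1000).astype(np.float32)); print(" top?",ce[i],st[i,4],q.mean(0),r)
E
```

```text
top bead line [ 0.1034 -0.9946  0.5959 -0.134 ] normalyaw -84.06467 488
 bead? [392.5432 161.6543] 81 [ 0.6075 -0.2485  0.0683] 0.07252903495760778 [ 0.6072 -0.2481  0.07  ]
 bead? [370.2875 163.5125] 80 [ 0.6029 -0.2024  0.0685] 0.07243011483841492 [ 0.6026 -0.2022  0.07  ]
 bead? [348.2949 165.3462] 78 [ 0.5983 -0.157   0.0687] 0.07229966322059847 [ 0.598  -0.1569  0.07  ]
 bead? [326.284  167.2099] 81 [ 0.5937 -0.1116  0.0684] 0.07282076038670074 [ 0.5934 -0.1116  0.07  ]
 bead? [304.3797 169.1392] 79 [ 0.5889 -0.0665  0.069 ] 0.07371532329049926 [ 0.5887 -0.0665  0.07  ]
 bead? [282.3333 171.037 ] 81 [ 0.5842 -0.0211  0.0688] 0.07397318097770351 [ 0.584  -0.0212  0.07  ]
 div? [379.7761 173.8209] 67 [ 0.5868 -0.227   0.0385] [ 0.5712 -0.2325  0.0335] [ 0.6005 -0.2139  0.0436]
 div? [401.5962 173.2885] 52 [ 0.5887 -0.2736  0.0382] [ 0.5758 -0.2793  0.0341] [ 0.6022 -0.2675  0.0418]
 div? [358.7612 176.1194] 67 [ 0.5811 -0.1821  0.0384] [ 0.5662 -0.187   0.0331] [ 0.5957 -0.1762  0.0437]
 div? [337.4394 177.5303] 66 [ 0.5773 -0.1367  0.0385] [ 0.5612 -0.1462  0.0331] [ 0.5915 -0.13
[... 3349 characters left out ...]
95703), (29.81995964050293, 31.020694732666016), 0.24265575408935547)
 top? [341.8095 207.415 ] 147 [ 0.5631 -0.0731  0.0491] ((562.4703979492188, -69.81948852539062), (29.037927627563477, 32.27881622314453), 5.293693542480469)
 top? [291.1132 209.2516] 159 [ 0.4624 -0.0802  0.0492] ((462.3313293457031, -78.62762451171875), (31.64213752746582, 29.389354705810547), 82.24005889892578)
 top? [356.1894 279.1982] 227 [ 0.5814 -0.256   0.0494] ((581.9016723632812, -255.09970092773438), (30.3411922454834, 31.449508666992188), 5.328764915466309)
 top? [374.4024 291.8902] 82 [ 0.6092 -0.2833  0.051 ] ((609.2410888671875, -283.1695861816406), (7.793258190155029, 22.208759307861328), 80.58545684814453)
```

```bash
python3 - <<'E'
from h import *
np.set_printoptions(precision=3,suppress=True)
for n in("top0","side0"):
    c=load(n); P=cloud(c); ok=c["range_z"]>0
    # max height grid 0.1m
    for x in np.arange(0.1,.7,.1):
        row=[]
        for y in np.arange(-.8,.2,.1):
            m=ok&(P[...,0]>=x)&(P[...,0]<x+.1)&(P[...,1]>=y)&(P[...,1]<y+.1)
            row.append(P[...,2][m].max() if m.any() else np.nan)
        print(n,round(x,1),np.array(row))
c=load("top0"); hsv=cv2.cvtColor(c["image"],cv2.COLOR_RGB2HSV)
m=np.zeros((400,640),np.uint8); m[218:243,296:320]=((hsv[218:243,296:320,2]>150)).astype(np.uint8)
ct=max(cv2.findContours(m,cv2.RETR_EXTERNAL,cv2.CHAIN_APPROX_NONE)[0],key=cv2.contourArea).reshape(-1,2)
W=np.array([ray(c,u,v,.052)[:2]*1000 for u,v in ct],np.float32)
print(cv2.minAreaRect(W))
O=np.array([.560,-.139]); th=np.radians(5.9); R=np.array([[np.cos(th),-np.sin(th)],[np.sin(th),np.cos(th)]])
for nme,p in dict(a=(36,115),b=(36,69),cc=(36,23),d=(36,-23),home=(14,23),).items(): print(nme,O+R@np.array(p)/1000)
E
```

```text
top0 0.1 [-0.059 -0.06  -0.06   0.22   0.213  0.004  0.003  0.015  0.015  0.004]
top0 0.2 [-0.06  -0.061  0.141  0.222  0.022  0.017  0.004  0.003  0.004  0.004]
top0 0.3 [ 0.016 -0.063  0.222  0.222  0.023  0.024  0.003  0.053  0.004  0.003]
top0 0.4 [0.129 0.161 0.221 0.02  0.02  0.004 0.004 0.053 0.053 0.006]
top0 0.5 [0.122 0.189 0.198 0.031 0.025 0.071 0.072 0.074 0.076 0.004]
top0 0.6 [-0.183  0.124  0.032  0.031  0.03   0.073  0.072  0.008  0.109  0.108]
side0 0.1 [  nan   nan   nan 0.223 0.223 0.004 0.004 0.017 0.016 0.004]
side0 0.2 [  nan   nan 0.161 0.223 0.025 0.022 0.004 0.005 0.004 0.004]
side0 0.3 [  nan   nan 0.223 0.223 0.025 0.026 0.004 0.054 0.004 0.005]
side0 0.4 [  nan   nan 0.223 0.022 0.022 0.004 0.004 0.054 0.055 0.004]
side0 0.5 [  nan   nan   nan 0.033 0.027 0.073 0.074 0.074 0.077 0.005]
side0 0.6 [  nan   nan   nan 0.033 0.026 0.074 0.073 0.007 0.11  0.108]
((471.87615966796875, -75.77778625488281), (30.138675689697266, 13.639324188232422), 83.78059387207031)
a [ 0.584 -0.021]
b [ 0.589 -0.067]
cc [ 0.593 -0.112]
d [ 0.598 -0.158]
home [ 0.572 -0.115]
```

```bash
cat > g.py <<'E'
import sys, numpy as np
from cell import readout
def go(x,y,ztip=None,yaw=None):
    o=readout.get_obs(); p=o["position"]; w=o["tcp_rot"][2]
    d=np.array([x,y])-p[:2]
    dx=d@[np.cos(w),np.sin(w)]; dy=d@[np.sin(w),-np.cos(w)]
    print("t",round(o["time_s"],2),"tcp",p.round(4),"tip z",round(p[2]-.178,4),"rot",np.degrees(o["tcp_rot"]).round(2),"F",o["wrist_force"].round(2),"gap",round(o["finger_gap"],4))
    print("delta mm x %.1f y %.1f z %.1f"%(dx*1e3,dy*1e3,0 if ztip is None else (p[2]-.178-ztip)*1e3), "twist %.2f"%(0 if yaw is None else np.degrees(w)-yaw))
def rk(x,y):
    th=np.radians(5.9); return .560+(x*np.cos(th)-y*np.sin(th))/1e3, -.139+(x*np.sin(th)+y*np.cos(th))/1e3
if __name__=="__main__":
    a=[float(v) for v in sys.argv[1:]]   # rack x,y mm, tip z m, yaw
    go(*rk(*a[:2]),*a[2:])
E
python3 -m jog '0 0 -50 0 0; 0 0 -90 0 0; 20 -16 -90 0 0; 58 -46 -90 0 0; 97 -76 -90 0 0' 20; python3 g.py 36 115 0.1 5.9
```

```text
time_s: 0.6
position: [0.2539, -0.4955, 0.4944]
tcp_rot: [-3.141, 0.0, 0.296]
wrist_force: [1.3, 0.7, -0.3]
finger_gap: 0.0566
t 0.6 tcp [ 0.2539 -0.4955  0.4944] tip z 0.3164 rot [-1.7999e+02  1.0000e-02  1.6940e+01] F [ 1.26  0.71 -0.28] gap 0.0566
delta mm x 454.1 y -357.8 z 216.4 twist 11.04
```

```bash
python3 -m jog '37 -29 0 2 0; 75 -59 0 4 0; 113 -89 0 6 0; 151 -119 0 8 0; 189 -149 0 11 0'; python3 g.py 36 115 0.1 5.9
```

```text
time_s: 1.1
position: [0.3914, -0.2966, 0.4946]
tcp_rot: [3.142, 0.0, 0.104]
wrist_force: [1.3, -0.9, 0.8]
finger_gap: 0.016
t 1.1 tcp [ 0.3914 -0.2966  0.4946] tip z 0.3166 rot [1.80e+02 1.00e-02 5.96e+00] F [ 1.35 -0.94  0.78] gap 0.016
delta mm x 220.2 y -254.2 z 216.6 twist 0.06
```

```bash
python3 -m jog '30 -34 0 0 0; 60 -69 20 0 0; 90 -104 40 0 0; 120 -139 60 0 0; 150 -173 80 0 0' && python3 -m jog '18 -20 20 0 0; 36 -41 40 0 0; 54 -61 60 0 0; 70 -80 80 0 0; 70 -80 100 0 0'; python3 g.py 36 115 0.1 5.9
```

```text
time_s: 1.6
position: [0.5221, -0.1092, 0.414]
tcp_rot: [3.141, -0.0, 0.105]
wrist_force: [0.9, -1.0, -0.5]
finger_gap: 0.0002
time_s: 2.1
position: [0.5839, -0.0201, 0.3137]
tcp_rot: [-3.139, -0.001, 0.11]
wrist_force: [-0.7, -0.2, 0.3]
finger_gap: 0.0002
t 2.1 tcp [ 0.5839 -0.0201  0.3137] tip z 0.1357 rot [-1.7987e+02 -5.0000e-02  6.3200e+00] F [-0.69 -0.21  0.3 ] gap 0.0002
delta mm x -0.0 y 0.8 z 35.7 twist 0.42
```

```bash
python3 -m jog '0 1 20 0 0; 0 1 40 0 0; 0 1 45 0 0; 0 1 45 0 0; 0 1 45 0 0'; python3 g.py 36 115 0.069 5.9
python3 - <<'E'
from h import *
from cell import imaging
for n,(a,b,w,h) in {"side":(280,60,130,150),"top":(190,90,240,170)}.items():
    c=imaging.camera(n); np.savez(f"pics/{n}1.npz",**c); im=c["image"][b:b+h,a:a+w][:,:,::-1]
    s=min(780//w,600//h); cv2.imwrite(f"pics/{n}1_crop.png",cv2.resize(im,None,fx=s,fy=s,interpolation=cv2.INTER_CUBIC))
E
```

```text
time_s: 2.6
position: [0.5831, -0.0249, 0.2706]
tcp_rot: [3.142, -0.001, 0.106]
wrist_force: [-1.1, 1.1, 0.1]
finger_gap: 0.0005
t 2.6 tcp [ 0.5831 -0.0249  0.2706] tip z 0.0926 rot [ 1.80e+02 -5.00e-02  6.06e+00] F [-1.1   1.13  0.12] gap 0.0005
delta mm x 1.3 y -3.9 z 23.6 twist 0.16
```

View pics/side1_crop.png

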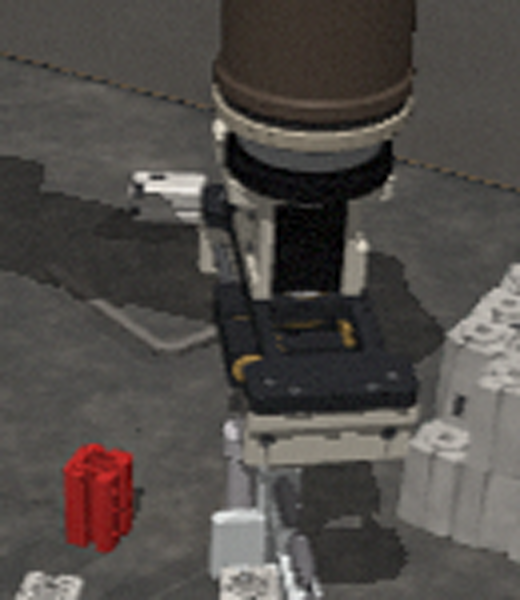

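View pics/top1_crop.png

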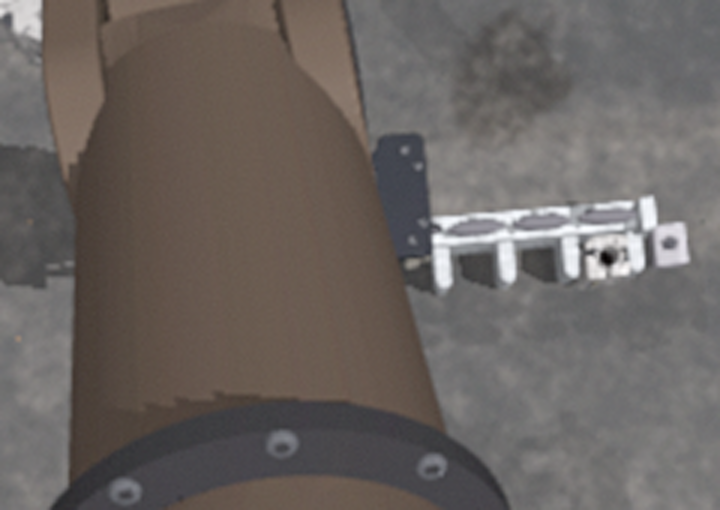

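```bash
python3 g.py 36 115 0.069 5.9; python3 -m jog '1 -3 5 0 0; 1 -3 10 0 0; 1 -3 10 0 0; 1 -3 10 0 0; 1 -3 10 0 0'; python3 g.py 36 115 0.069 5.9
```

```text
t 2.7 tcp [ 0.5832 -0.0249  0.271 ] tip z 0.093 rot [ 1.7999e+02 -1.0000e-01  6.0500e+00] F [ 0.71  0.15 -0.19] gap 0.0003
delta mm x 1.2 y -3.9 z 24.0 twist 0.15
time_s: 3.2
position: [0.5835, -0.0219, 0.2599]
tcp_rot: [3.141, -0.0, 0.106]
wrist_force: [0.7, -0.2, 0.0]
finger_gap: 0.0
t 3.2 tcp [ 0.5835 -0.0219  0.2599] tip z 0.0819 rot [179.99  -0.     6.06] F [ 0.67 -0.2   0.04] gap 0.0
delta mm x 0.6 y -0.9 z 12.9 twist 0.16
```

```bash
python3 -m jog '1 -1 4 0 0; 1 -1 8 0 0; 1 -1 11 0 0; 1 -1 13 0 0; 1 -1 13 0 0'; python3 g.py 36 115 0.069 5.9
```

```text
time_s: 3.7
position: [0.5844, -0.0207, 0.2467]
tcp_rot: [-3.142, -0.0, 0.106]
wrist_force: [-0.5, 0.7, 2.7]
finger_gap: 0.0006
t 3.7 tcp [ 0.5844 -0.0207  0.2467] tip z 0.0687 rot [-180.     -0.      6.06] F [-0.49  0.66  2.7 ] gap 0.0006
delta mm x -0.5 y 0.2 z -0.3 twist 0.16
```

```bash
python3 -m jog '0 4 0 0 0; 0 8 0 0 0; 0 12 0 0 0; 0 16 0 0 0; 0 20 0 0 0'; python3 -m jog '0 4 0 0 0; 0 8 0 0 0; 0 12 0 0 0; 0 16 0 0 0; 0 20 0 0 0';  python3 g.py 36 69 0.069 5.9
```

```text
time_s: 4.2
position: [0.5865, -0.0414, 0.2468]
tcp_rot: [3.141, 0.0, 0.105]
wrist_force: [-0.2, 0.7, 0.4]
finger_gap: 0.0004
time_s: 4.7
position: [0.5887, -0.0608, 0.247]
tcp_rot: [3.141, -0.0, 0.106]
wrist_force: [-0.4, 1.7, 2.3]
finger_gap: 0.0002
t 4.7 tcp [ 0.5887 -0.0608  0.247 ] tip z 0.069 rot [ 1.7999e+02 -2.0000e-02  6.0600e+00] F [-0.37  1.72  2.33] gap 0.0002
delta mm x -0.6 y 5.8 z -0.0 twist 0.16
```

```bash
python3 -m jog '0 3 0 0 0; 0 6 0 0 0; 0 6 0 0 0; 0 10 0 0 0; 0 14 0 0 0'; python3 -m jog '0 4 0 0 0; 0 8 0 0 0; 0 12 0 0 0; 0 16 0 0 0; 0 20 0 0 0';  python3 g.py 36 23 0.069 5.9
```

```text
time_s: 5.2
position: [0.5901, -0.0745, 0.2469]
tcp_rot: [-3.141, -0.0, 0.106]
wrist_force: [-0.2, 1.6, 2.1]
finger_gap: 0.0005
time_s: 5.7
position: [0.5921, -0.0946, 0.2467]
tcp_rot: [-3.141, 0.0, 0.106]
wrist_force: [-0.5, 1.9, 1.6]
finger_gap: 0.0007
t 5.7 tcp [ 0.5921 -0.0946  0.2467] tip z 0.0687 rot [-1.7998e+02  2.0000e-02  6.0600e+00] F [-0.5   1.95  1.65] gap 0.0007
delta mm x -0.5 y 17.9 z -0.3 twist 0.16
```

```bash
python3 -m jog '0 4 0 0 0; 0 8 0 0 0; 0 12 0 0 0; 0 16 0 0 0; 0 16 0 0 0'; python3 -m jog '0 0 0 0 0; 0 0 0 0 0; 0 0 -10 0 0; 0 0 -30 0 0; 0 0 -60 0 0';  python3 g.py -90 125 0.12 5.9
```

```text
time_s: 6.2
position: [0.594, -0.1113, 0.2469]
tcp_rot: [3.141, -0.0, 0.105]
wrist_force: [0.3, -0.4, 2.0]
finger_gap: 0.0005
time_s: 6.7
position: [0.593, -0.1098, 0.3064]
tcp_rot: [-3.14, 0.004, 0.106]
wrist_force: [0.3, 0.2, 0.6]
finger_gap: -0.0003
t 6.7 tcp [ 0.593  -0.1098  0.3064] tip z 0.1284 rot [-179.93    0.21    6.09] F [0.3  0.2  0.63] gap -0.0003
delta mm x -125.5 y -99.8 z 8.4 twist 0.19
```

```bash
python3 -m jog '-30 -24 0 0 0; -60 -48 0 0 0; -90 -72 0 0 0; -120 -96 0 0 0; -126 -100 0 0 0'; python3 -m jog '0 0 25 0 0; 0 0 50 0 0; 0 0 75 0 0; 0 0 95 0 0; 0 0 105 0 0';  python3 g.py -90 125 0.007 5.9
python3 - <<'E'
from h import *
from cell import imaging
for n,(a,b,w,h) in {"side":(220,90,190,150),"top":(190,90,240,170)}.items():
    c=imaging.camera(n); np.savez(f"pics/{n}2.npz",**c); im=c["image"][b:b+h,a:a+w][:,:,::-1]
    s=min(780//w,600//h); cv2.imwrite(f"pics/{n}2_crop.png",cv2.resize(im,None,fx=s,fy=s,interpolation=cv2.INTER_CUBIC))
E
```

```text
time_s: 7.2
position: [0.4545, -0.0216, 0.3071]
tcp_rot: [-3.141, 0.003, 0.11]
wrist_force: [-0.0, -0.6, -0.2]
finger_gap: 0.0003
time_s: 7.7
position: [0.4579, -0.0241, 0.2007]
tcp_rot: [-3.141, 0.002, 0.106]
wrist_force: [-0.1, 0.7, 1.0]
finger_gap: 0.0003
t 7.7 tcp [ 0.4579 -0.0241  0.2007] tip z 0.0227 rot [-1.7999e+02  1.0000e-01  6.0700e+00] F [-0.12  0.66  1.  ] gap 0.0003
delta mm x -0.2 y -0.2 z 15.7 twist 0.17
```

View pics/side2_crop.png

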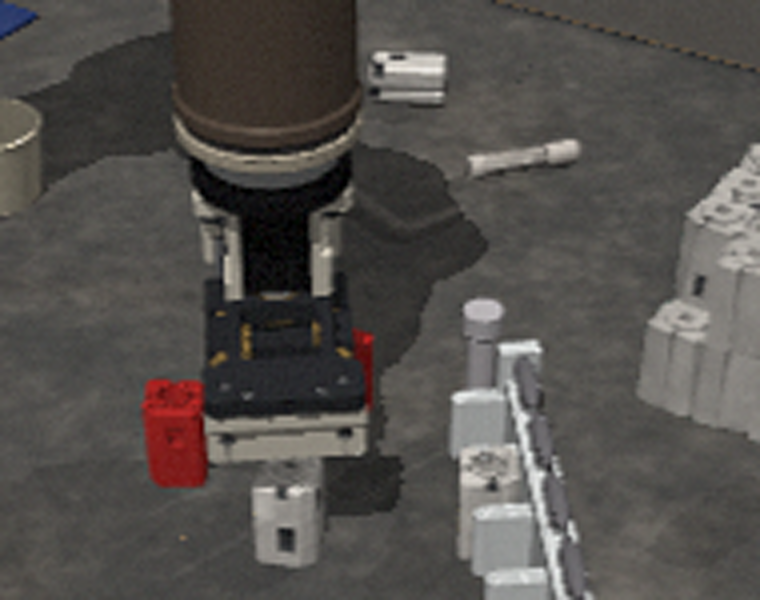

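View pics/top2_crop.png

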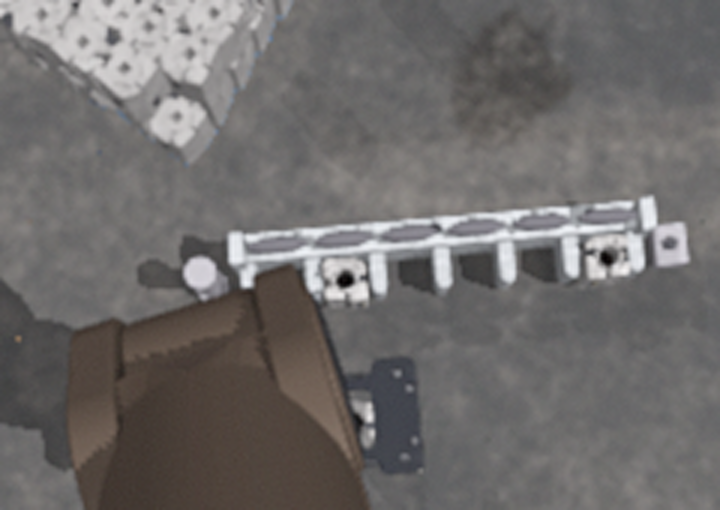

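```bash
python3 -m jog '0 0 6 0 0; 0 0 12 0 0; 0 0 16 0 0; 0 0 16 0 0; 0 0 16 0 0'; python3 -m jog '0 4 0 0 0; 0 8 0 0 0; 0 11 0 0 0; 0 14 0 0 0; 0 16 0 0 0';  python3 g.py -90 109 0.006 5.9
```

```text
time_s: 8.3
position: [0.4581, -0.0241, 0.1859]
tcp_rot: [3.142, -0.0, 0.106]
wrist_force: [-0.2, 0.5, -0.3]
finger_gap: 0.0007
time_s: 8.8
position: [0.4597, -0.0403, 0.1859]
tcp_rot: [-3.142, -0.0, 0.105]
wrist_force: [0.2, 0.9, 0.6]
finger_gap: 0.0005
t 8.8 tcp [ 0.4597 -0.0403  0.1859] tip z 0.0079 rot [-180.     -0.      6.04] F [0.24 0.89 0.59] gap 0.0005
delta mm x -0.4 y -0.5 z 1.9 twist 0.14
```

```bash
python3 -m jog '0 3 1 0 0; 0 6 2 0 0; 0 10 2 0 0; 0 14 2 0 0; 0 18 2 0 0'; python3 -m jog '0 4 0 0 0; 0 8 0 0 0; 0 12 0 0 0; 0 16 0 0 0; 0 20 0 0 0';  python3 g.py -90 66 0.006 5.9
cat > look.py <<'E'
import sys
from h import *
from cell import imaging
k=sys.argv[1]
for n,(a,b,w,h) in {"side":(240,130,190,150),"top":(230,140,200,150)}.items():
    c=imaging.camera(n); np.savez(f"pics/{n}{k}.npz",**c); im=c["image"][b:b+h,a:a+w][:,:,::-1]
    s=min(780//w,600//h); cv2.imwrite(f"pics/{n}{k}_crop.png",cv2.resize(im,None,fx=s,fy=s,interpolation=cv2.INTER_CUBIC))
E
python3 look.py 3
```

```text
time_s: 9.3
position: [0.4616, -0.0583, 0.1838]
tcp_rot: [3.142, 0.0, 0.106]
wrist_force: [-0.4, 1.1, 0.0]
finger_gap: 0.0007
time_s: 9.8
position: [0.4638, -0.0781, 0.1839]
tcp_rot: [3.142, -0.0, 0.106]
wrist_force: [-0.9, 0.9, -0.3]
finger_gap: 0.0003
t 9.8 tcp [ 0.4638 -0.0781  0.1839] tip z 0.0059 rot [180.    -0.     6.06] F [-0.92  0.89 -0.35] gap 0.0003
delta mm x -0.5 y 4.4 z -0.1 twist 0.16
```

View pics/side3_crop.png

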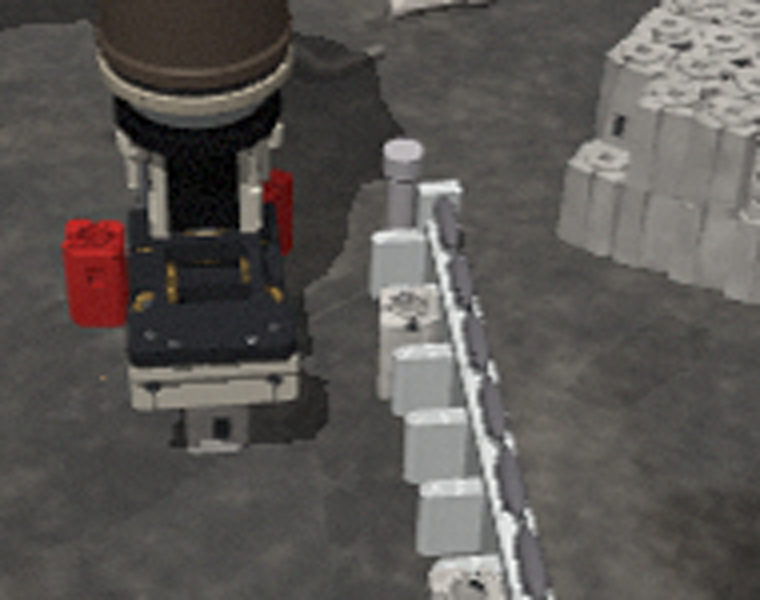

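View pics/top3_crop.png

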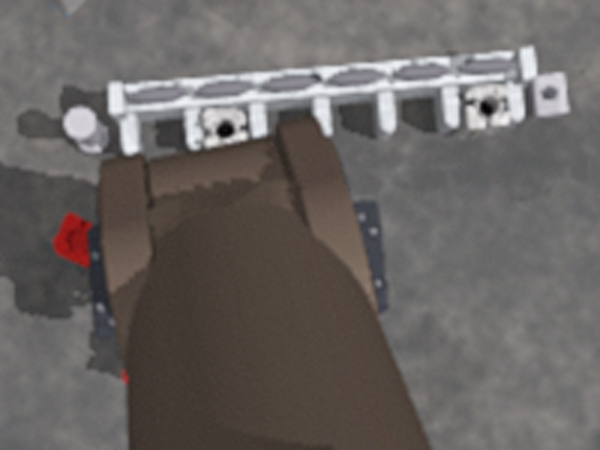

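```bash
python3 - <<'E'
from h import *
c=load("side3"); P=cloud(c)
th=np.radians(5.9); R=np.array([[np.cos(th),-np.sin(th)],[np.sin(th),np.cos(th)]])
Q=P.copy(); Q[...,:2]=(P[...,:2]-[.560,-.139])@R; Q*=1000
np.set_printoptions(precision=1,suppress=True)
for v in (236,238,240,241):
    for u in range(284,306): 
        q=Q[v,u]
        if q[2]>5: print(v,u,q,c["image"][v,u])
E
```

```text
236 286 [-104.    24.2   19.6] [58 59 57]
236 287 [-102.1   21.1   22.6] [80 78 76]
236 288 [-100.1   22.6   21. ] [84 83 79]
236 289 [-98.2  21.2  22.2] [86 84 81]
236 290 [-96.3  22.   21.1] [79 78 74]
236 291 [-94.4  20.   22.9] [83 80 79]
236 292 [-92.4  20.9  21.9] [85 84 79]
236 293 [-90.4  28.4  14.3] [49 46 47]
236 294 [-88.4  29.2  13.3] [22 26 25]
236 295 [-86.5  25.5  16.8] [26 25 26]
236 296 [-84.5  27.9  14.3] [25 26 26]
236 297 [-82.8  20.9  21.1] [45 46 43]
236 298 [-80.8  20.4  21.4] [79 75 75]
236 299 [-78.8  24.6  17.1] [87 85 83]
236 300 [-76.8  25.4  16.1] [88 86 84]
236 301 [-74.8  27.1  14.2] [79 78 75]
238 287 [-102.3   23.9   14.4] [86 84 80]
238 288 [-100.4   21.8   16.3] [94 92 90]
238 289 [-98.4  21.7  16.2] [88 84 82]
238 290 [-96.5  22.9  14.8] [87 85 82]
238 291 [-94.5  22.4  15.2] [86 83 79]
238 292 [-92.6  22.2  15.2] [89 84 84]
238 293 [-90.6  25.9  11.3] [49 48 50]
238 294 [-88.6  26.4  10.6] [30 30 33]
238 295 [-86.7  26.   10.9] [27 29 29]
238 296 [-84.7  25.9  10.8] [21 27 28]
238 297 [-82.9  21.8  14.7] [56 55 54]
238 298 [-80.9  22.6  13.7] [87 
[... 281 characters left out ...]
24 119]
240 291 [-94.7  21.8  10.3] [139 137 132]
240 292 [-92.8  24.9   6.9] [138 136 130]
240 293 [-90.8  24.    7.7] [138 136 130]
240 294 [-88.9  23.9   7.6] [142 139 133]
240 295 [-86.9  23.9   7.4] [109 106 102]
240 296 [-84.9  24.    7.2] [90 87 85]
240 297 [-83.  23.   8.] [96 94 90]
240 298 [-81.1  22.6   8.3] [89 87 85]
240 299 [-79.1  23.6   7. ] [87 85 83]
240 300 [-77.1  24.8   5.6] [87 84 81]
241 287 [-102.7   23.7    6.2] [96 93 90]
241 288 [-100.7   23.8    6. ] [94 92 88]
241 289 [-98.7  23.3   6.4] [88 86 82]
241 293 [-90.9  23.    5.9] [136 132 129]
241 295 [-87.   23.    5.6] [141 137 134]
241 297 [-83.1  22.2   6. ] [138 132 130]
241 298 [-81.2  22.    6.1] [142 138 134]
```

```bash
python3 -m jog '0 4 0 0 0; 0 8 0 0 0; 0 12 0 0 0; 0 15 0 0 0; 0 16 0 0 0'; python3 g.py -90 54 0.006 5.9;python3 -m jog '0 -4 0 0 0; 0 -12 0 0 0; 0 -30 0 0 0; 0 -30 -30 0 0; 0 -30 -75 0 0'; python3 g.py -170 60 0.080 5.9
```

```text
time_s: 10.4
position: [0.4654, -0.0942, 0.1839]
tcp_rot: [3.141, -0.0, 0.105]
wrist_force: [-0.1, 1.0, 0.6]
finger_gap: 0.0006
t 10.4 tcp [ 0.4654 -0.0942  0.1839] tip z 0.0059 rot [179.99  -0.     6.03] F [-0.12  1.    0.58] gap 0.0006
delta mm x -0.6 y 0.3 z -0.1 twist 0.13
time_s: 10.9
position: [0.4611, -0.0624, 0.2579]
tcp_rot: [-3.14, 0.005, 0.108]
wrist_force: [0.6, -1.0, 0.5]
finger_gap: 0.0005
t 10.9 tcp [ 0.4611 -0.0624  0.2579] tip z 0.0799 rot [-179.92    0.29    6.2 ] F [ 0.59 -0.99  0.46] gap 0.0005
delta mm x -79.7 y 26.0 z -0.1 twist 0.30
```

```bash
python3 -m jog '-20 10 0 0 0; -40 20 0 0 0; -60 30 0 0 0; -70 37 0 0 0; -70 37 0 0 0'; python3 -m jog '0 0 0 0 0; 0 0 0 0 0; 0 0 0 0 0; 0 0 0 0 0; 0 0 0 0 0'; python3 g.py -150 23 0.006 5.9; python3 look.py 4; python3 - <<'E'
from h import *
c=load("side4"); P=cloud(c)
th=np.radians(5.9); R=np.array([[np.cos(th),-np.sin(th)],[np.sin(th),np.cos(th)]])
for k in ("side4","top4"):
    c=load(k); P=cloud(c); Q=P.copy(); Q[...,:2]=(P[...,:2]-[.560,-.139])@R; Q*=1000
    for nm,box in (("part",(-115,-60,-10,60)),("stored1",(-8,28,48,90)),("stored2",(-8,28,-140,-96))):
        m=(Q[...,0]>box[0])&(Q[...,0]<box[1])&(Q[...,1]>box[2])&(Q[...,1]<box[3])&(Q[...,2]>46)&(Q[...,2]<58)&(c["range_z"]>0)
        n,l,st,ce=cv2.connectedComponentsWithStats(m.astype(np.uint8)); 
        if n<2: continue
        i=1+st[1:,4].argmax(); q=Q[l==i]; print(k,nm,len(q),cv2.minAreaRect(q[:,:2].astype(np.float32)))
E
```

```text
time_s: 11.4
position: [0.3955, -0.1086, 0.2588]
tcp_rot: [3.141, 0.001, 0.104]
wrist_force: [-0.3, -0.6, 0.1]
finger_gap: 0.0005
time_s: 11.9
position: [0.3968, -0.1078, 0.2588]
tcp_rot: [-3.141, 0.0, 0.106]
wrist_force: [-0.6, -0.4, 0.3]
finger_gap: 0.0004
t 11.9 tcp [ 0.3968 -0.1078  0.2588] tip z 0.0808 rot [-179.99    0.      6.08] F [-0.65 -0.4   0.29] gap 0.0004
delta mm x 9.1 y 24.8 z 74.8 twist 0.18
side4 part 154 ((-88.56558990478516, 20.23883628845215), (32.180599212646484, 28.59254264831543), 88.00188446044922)
side4 stored1 125 ((10.40798568725586, 67.9327621459961), (33.910953521728516, 28.140819549560547), 83.78986358642578)
side4 stored2 198 ((9.60672664642334, -117.98128509521484), (30.63157844543457, 30.011476516723633), 87.89659881591797)
top4 part 129 ((-86.53688049316406, 24.31004524230957), (29.329261779785156, 29.26377296447754), 85.08869934082031)
top4 stored1 122 ((11.484613418579102, 70.28173828125), (29.347991943359375, 28.412900924682617), 86.23286437988281)
top4 stored2 121 ((12.061802864074707, -115.06719970703125), (29.754722595214844, 29.82659912109375), 0.08298206329345703)
```

View pics/side4_crop.png

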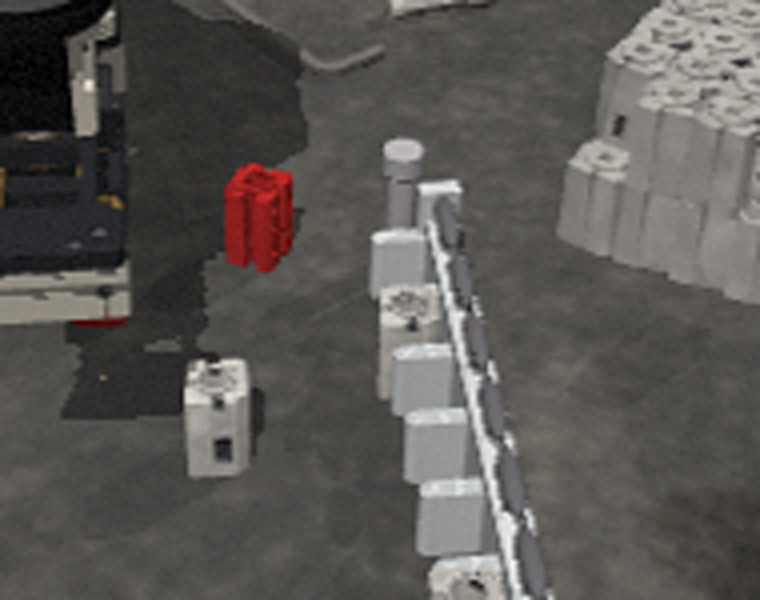

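View pics/top4_crop.png

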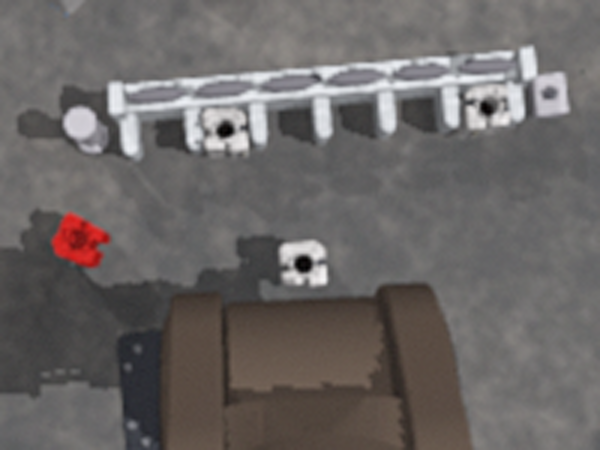

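```bash
python3 -m jog '5 13 10 0 0; 9 25 30 0 0; 9 25 50 0 0; 9 25 67 0 0; 9 25 75 0 0'; python3 g.py -110 23.5 0.006 5.9
```

```text
time_s: 12.5
position: [0.4079, -0.1328, 0.182]
tcp_rot: [-3.141, 0.002, 0.105]
wrist_force: [1.0, 0.1, 0.1]
finger_gap: 0.0004
t 12.5 tcp [ 0.4079 -0.1328  0.182 ] tip z 0.004 rot [-1.7997e+02  1.1000e-01  6.0200e+00] F [1.   0.07 0.12] gap 0.0004
delta mm x 40.6 y -1.6 z -2.0 twist 0.12
```

```bash
python3 -m jog '8 -1 -1 0 0; 16 -1 -1 0 0; 24 -1 -1 0 0; 30 -1 -1 0 0; 36 -1 -1 0 0'; python3 -m jog '4 0 0 0 0; 8 0 0 0 0; 12 0 0 0 0; 16 0 0 0 0; 20 0 0 0 0';python3 -m jog '4 0 0 0 0; 8 0 0 0 0; 12 0 0 0 0; 16 0 0 0 0; 20 0 0 0 0';  python3 g.py -30 23.5 0.006 5.9; python3 look.py 5
```

```text
time_s: 13.0
position: [0.4447, -0.1271, 0.1853]
tcp_rot: [3.141, -0.001, 0.106]
wrist_force: [-1.4, -0.0, 0.1]
finger_gap: 0.0008
time_s: 13.5
position: [0.4639, -0.125, 0.1848]
tcp_rot: [3.142, 0.0, 0.106]
wrist_force: [-2.1, -0.2, -0.4]
finger_gap: 0.0002
time_s: 14.0
position: [0.484, -0.1229, 0.1848]
tcp_rot: [3.142, -0.0, 0.106]
wrist_force: [-0.6, -0.2, 0.3]
finger_gap: 0.0002
t 14.0 tcp [ 0.484  -0.1229  0.1848] tip z 0.0068 rot [180.    -0.     6.06] F [-0.61 -0.23  0.32] gap 0.0002
delta mm x 44.0 y 0.5 z 0.8 twist 0.16
```

View pics/side5_crop.png

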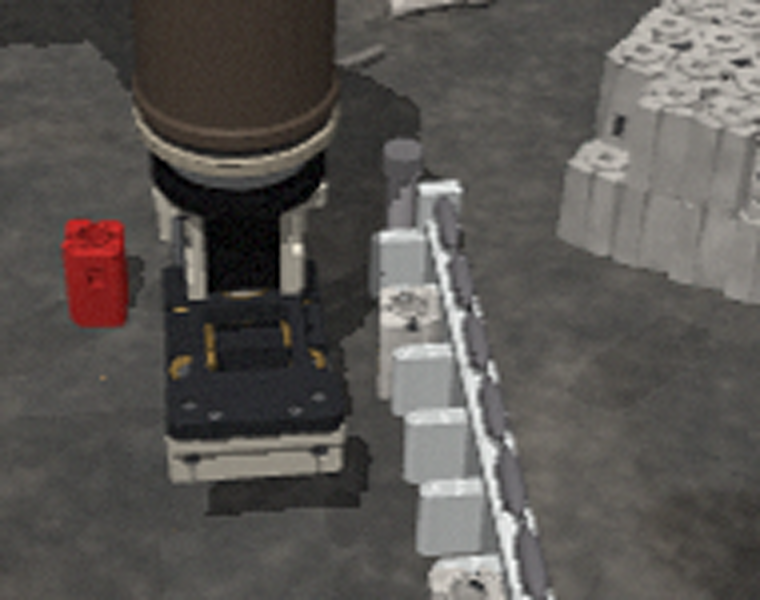

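View pics/top5_crop.png

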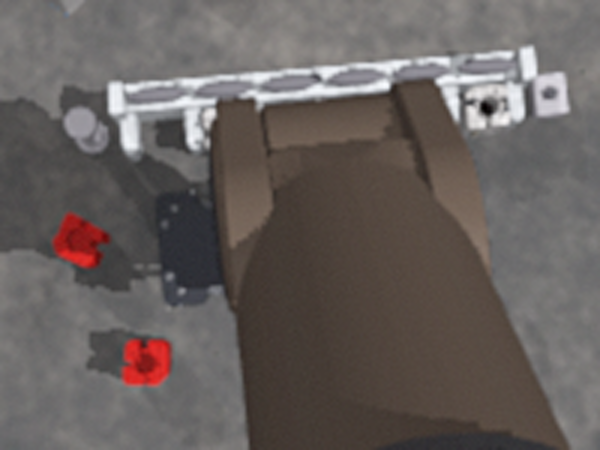

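```bash
python3 -m jog '5 0 0 0 0; 10 0 0 0 0; 15 0 0 0 0; 20 0 0 0 0; 24 0 0 0 0'; python3 -m jog '-4 0 0 0 0; -20 0 0 0 0; -50 0 -20 0 0; -80 0 -40 0 0; -95 0 -70 0 0'; python3 -m jog '0 0 0 0 0; 0 0 0 0 0; 0 0 0 0 0; 0 0 0 0 0; 0 0 0 0 0'; python3 g.py -60 23 0.006 5.9; python3 look.py 6;  cat > meas.py <<'E'
import sys
from h import *
th=np.radians(5.9); R=np.array([[np.cos(th),-np.sin(th)],[np.sin(th),np.cos(th)]])
for k in ("side"+sys.argv[1],"top"+sys.argv[1]):
    c=load(k); P=cloud(c); Q=P.copy(); Q[...,:2]=(P[...,:2]-[.560,-.139])@R; Q*=1000
    for nm,box in (("part",(-115,28,0,47)),("stored1",(-8,28,48,90)),("stored2",(-8,28,-140,-96))):
        m=(Q[...,0]>box[0])&(Q[...,0]<box[1])&(Q[...,1]>box[2])&(Q[...,1]<box[3])&(Q[...,2]>46)&(Q[...,2]<58)&(c["range_z"]>0)
        n,l,st,ce=cv2.connectedComponentsWithStats(m.astype(np.uint8)); 
        if n<2: continue
        i=1+st[1:,4].argmax(); q=Q[l==i]; print(k,nm,len(q),cv2.minAreaRect(q[:,:2].astype(np.float32)))
E
python3 meas.py 6
```

```text
time_s: 14.6
position: [0.508, -0.1203, 0.1848]
tcp_rot: [3.142, -0.0, 0.106]
wrist_force: [-1.3, -0.5, 0.2]
finger_gap: 0.0005
time_s: 15.1
position: [0.4098, -0.1306, 0.2543]
tcp_rot: [-3.141, 0.004, 0.105]
wrist_force: [0.6, -0.7, 0.9]
finger_gap: 0.0002
time_s: 15.6
position: [0.4132, -0.1302, 0.2541]
tcp_rot: [-3.141, 0.001, 0.106]
wrist_force: [0.7, -0.4, 0.3]
finger_gap: 0.0003
t 15.6 tcp [ 0.4132 -0.1302  0.2541] tip z 0.0761 rot [-1.7996e+02  6.0000e-02  6.0900e+00] F [ 0.68 -0.39  0.27] gap 0.0003
delta mm x 85.1 y 1.1 z 70.1 twist 0.19
side6 part 146 ((-23.636444091796875, 21.77876091003418), (32.065185546875, 28.677122116088867), 84.53606414794922)
side6 stored1 127 ((9.824283599853516, 67.85189819335938), (32.56887435913086, 29.035961151123047), 88.80957794189453)
side6 stored2 199 ((9.616570472717285, -117.43293762207031), (32.40480041503906, 29.82073402404785), 88.78629302978516)
top6 part 117 ((-22.267351150512695, 24.73877716064453), (29.59079933166504, 27.802995681762695), 84.72732543945312)
top6 stored1 122 ((11.481162071228027, 70.31087493896484), (29.43718719482422, 27.996170043945312), 85.36653137207031)
top6 stored2 119 ((12.009522438049316, -114.67512512207031), (29.52018928527832, 29.489519119262695), 89.8244857788086)
```

View pics/side6_crop.png

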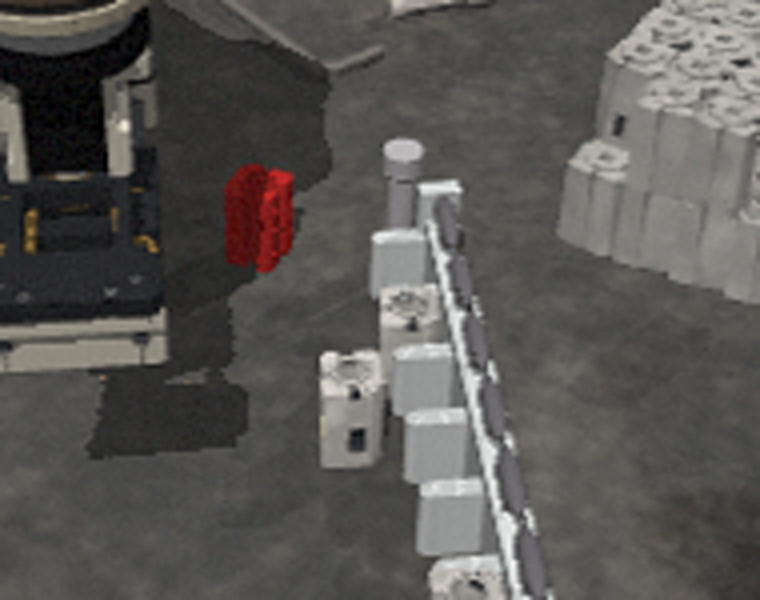

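View pics/top6_crop.png

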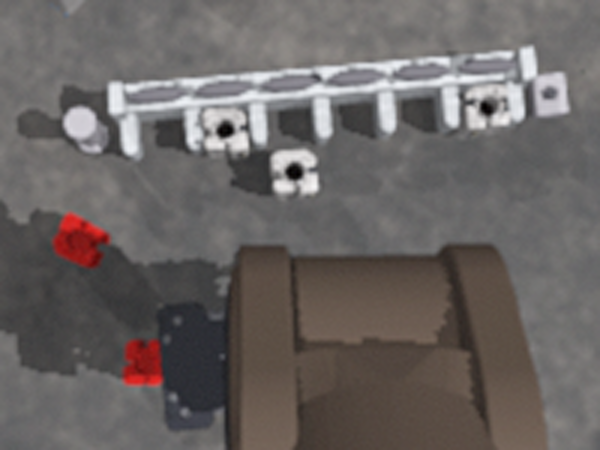

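```bash
cat > yaw.py <<'E'
import sys
from h import *
th=np.radians(5.9); R=np.array([[np.cos(th),-np.sin(th)],[np.sin(th),np.cos(th)]])
c=load("top"+sys.argv[1]); V=cv2.cvtColor(c["image"],cv2.COLOR_RGB2HSV)[...,2]
for nm,(x,y) in dict(part=(float(sys.argv[2]),float(sys.argv[3])),s1=(12,70),s2=(12,-115)).items():
    w=np.append(R@[x/1e3,y/1e3]+[.560,-.139],.052); u,v=proj(c,w).round().astype(int)
    s=8; p=V[v-13:v+13,u-13:u+13]; p=cv2.resize(p,None,fx=s,fy=s,interpolation=cv2.INTER_CUBIC)
    m=((p>140)).astype(np.uint8); m=cv2.morphologyEx(m,cv2.MORPH_CLOSE,np.ones((21,21)))
    ct=max(cv2.findContours(m,cv2.RETR_EXTERNAL,cv2.CHAIN_APPROX_NONE)[0],key=cv2.contourArea).reshape(-1,2)
    U=(ct+.5)/s-.5+[u-13,v-13]
    W=np.array([(ray(c,a,b,.052)[:2]-[.560,-.139])@R*1000 for a,b in U],np.float32)
    print(nm,cv2.minAreaRect(W))
E
python3 yaw.py 6 -22 24; python3 yaw.py 4 -87 24; python3 yaw.py 0 -90 72
```

```text
part ((-23.75876235961914, 25.27426528930664), (31.993789672851562, 33.03208541870117), 89.42655181884766)
s1 ((17.220787048339844, 70.86671447753906), (54.43655776977539, 46.6296272277832), 85.0030746459961)
s2 ((17.871280670166016, -115.02285766601562), (54.553260803222656, 47.95243835449219), 84.11869812011719)
part ((-87.74668884277344, 24.60479736328125), (32.31049728393555, 32.56532669067383), 1.1981920003890991)
s1 ((17.220569610595703, 70.86672973632812), (54.43655776977539, 46.630062103271484), 85.0030746459961)
s2 ((17.875295639038086, -115.02326965332031), (54.553260803222656, 47.944366455078125), 84.11869812011719)
part ((-89.3780746459961, 73.9328384399414), (31.90723991394043, 31.92193031311035), 73.9891128540039)
s1 ((17.614702224731445, 70.832275390625), (54.43655776977539, 45.838802337646484), 85.0030746459961)
s2 ((17.885522842407227, -115.03456115722656), (55.2644157409668, 47.076210021972656), 85.0010986328125)
```

```bash
python3 -m jog '20 1 25 0 0; 40 1 50 0 0; 60 1 69 0 0; 75 1 70 0 0; 82 1 70 0 0'; python3 -m jog '5 0 0 0 0; 10 0 0 0 0; 14 0 0 0 0; 18 0 0 0 0; 22 0 0 0 0'; python3 g.py -10.5 23 0.006 5.9;
```

```text
time_s: 16.2
position: [0.4958, -0.1223, 0.1839]
tcp_rot: [-3.141, 0.001, 0.107]
wrist_force: [-0.1, -0.5, 0.3]
finger_gap: 0.0004
time_s: 16.7
position: [0.5162, -0.1207, 0.185]
tcp_rot: [3.141, 0.001, 0.105]
wrist_force: [-1.9, -0.4, 2.3]
finger_gap: 0.0002
t 16.7 tcp [ 0.5162 -0.1207  0.185 ] tip z 0.007 rot [1.7999e+02 4.0000e-02 6.0400e+00] F [-1.85 -0.37  2.33] gap 0.0002
delta mm x 31.1 y -0.2 z 1.0 twist 0.14
```

```bash
python3 -m jog '3 0 0 0 0; 6 0 0 0 0; 9 0 0 0 0; 12 0 0 0 0; 14 0 0 0 0'; python3 -m jog '2 0 0 0 0; 4 0 0 0 0; 6 0 0 0 0; 8 0 0 0 0; 10 0 0 0 0'; python3 g.py -10.5 23 0.006 5.9;
```

```text
time_s: 17.2
position: [0.5308, -0.1189, 0.1848]
tcp_rot: [-3.142, -0.0, 0.106]
wrist_force: [-2.7, -0.3, 1.8]
finger_gap: 0.0004
time_s: 17.7
position: [0.5406, -0.1179, 0.1848]
tcp_rot: [3.142, -0.0, 0.106]
wrist_force: [-1.2, 0.5, -0.6]
finger_gap: 0.0004
t 17.7 tcp [ 0.5406 -0.1179  0.1848] tip z 0.0068 rot [180.    -0.     6.06] F [-1.17  0.48 -0.55] gap 0.0004
delta mm x 6.7 y 0.0 z 0.8 twist 0.16
```

```bash
python3 -m jog '1 0 0 0 0; 2 0 0 0 0; 3 0 0 0 0; 4 0 0 0 0; 5 0 0 0 0'; python3 -m jog '0.5 0 0 0 0; 1 0 0 0 0; 1.5 0 0 0 0; 2 0 0 0 0; 2 0 0 0 0'; python3 g.py -10.5 23 0.006 5.9;
```

```text
time_s: 18.2
position: [0.5454, -0.1174, 0.1848]
tcp_rot: [3.142, -0.0, 0.106]
wrist_force: [-0.6, 0.5, -0.8]
finger_gap: 0.0004
time_s: 18.7
position: [0.5462, -0.1173, 0.1846]
tcp_rot: [3.142, 0.003, 0.105]
wrist_force: [-6.7, -0.6, 4.8]
finger_gap: 0.0007
t 18.7 tcp [ 0.5462 -0.1173  0.1846] tip z 0.0066 rot [1.80e+02 1.60e-01 6.04e+00] F [-6.73 -0.6   4.78] gap 0.0007
delta mm x 1.0 y -0.0 z 0.6 twist 0.14
```

```bash
python3 -m jog '0.5 0 0 0 0; 1 0 0 0 0; 1 0 0 0 0; 1 0 0 0 0; 1 0 0 0 0'; python3 g.py -10.5 23 0.006 5.9; python3 look.py 7
```

```text
time_s: 19.2
position: [0.5465, -0.1173, 0.1845]
tcp_rot: [-3.142, 0.005, 0.105]
wrist_force: [-10.1, 0.0, 6.9]
finger_gap: 0.0001
t 19.2 tcp [ 0.5465 -0.1173  0.1845] tip z 0.0065 rot [-180.      0.26    6.04] F [-10.07   0.     6.85] gap 0.0001
delta mm x 0.7 y -0.0 z 0.5 twist 0.14
```

View pics/side7_crop.png

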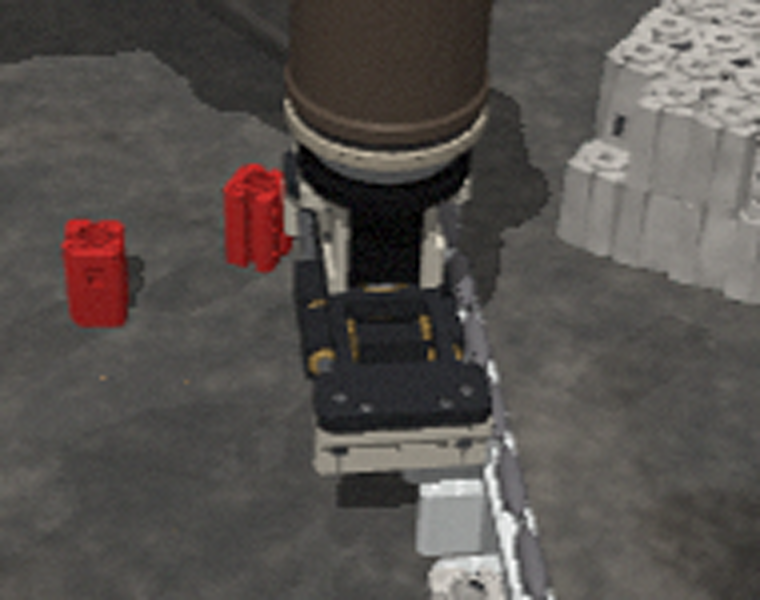

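```bash
python3 -m jog '-3 0 0 0 0; -15 0 0 0 0; -40 0 0 0 0; -75 0 -20 0 0; -110 0 -60 0 0'; python3 -m jog '-20 0 -20 0 0; -40 0 -20 0 0; -40 0 -20 0 0; -40 0 -20 0 0; -40 0 -20 0 0'; python3 g.py -60 23 0.006 5.9; python3 look.py 8; python3 meas.py 8; python3 yaw.py 8 14 23
```

```text
time_s: 19.8
position: [0.4386, -0.1284, 0.2412]
tcp_rot: [-3.14, 0.004, 0.106]
wrist_force: [-0.5, -1.3, 0.7]
finger_gap: 0.0005
time_s: 20.3
position: [0.4021, -0.1326, 0.2624]
tcp_rot: [-3.142, -0.001, 0.106]
wrist_force: [-0.4, -1.0, 0.2]
finger_gap: 0.0004
t 20.3 tcp [ 0.4021 -0.1326  0.2624] tip z 0.0844 rot [-1.80e+02 -5.00e-02  6.08e+00] F [-0.38 -1.01  0.24] gap 0.0004
delta mm x 96.4 y -0.1 z 78.4 twist 0.18
side8 part 146 ((12.88158130645752, 22.41510009765625), (31.95816421508789, 30.144699096679688), 89.9959487915039)
side8 stored1 129 ((10.634326934814453, 68.32215881347656), (34.73416519165039, 28.062435150146484), 83.04600524902344)
side8 stored2 198 ((9.85463809967041, -118.00353240966797), (29.794036865234375, 32.07996368408203), 1.4465733766555786)
top8 part 52 ((21.350860595703125, 24.634170532226562), (11.983176231384277, 29.635589599609375), 2.015197277069092)
top8 stored1 125 ((11.374025344848633, 70.34043884277344), (29.4486083984375, 28.06035041809082), 86.07991790771484)
top8 stored2 124 ((11.82376480102539, -115.13430786132812), (29.688282012939453, 29.832141876220703), 0.7867456078529358)
part ((18.869468688964844, 24.249027252197266), (54.5036506652832, 48.01438903808594), 85.00350189208984)
s1 ((16.826688766479492, 70.90117645263672), (54.43655776977539, 47.420841217041016), 85.0030746459961)
s2 ((17.875295639038086, -115.02326965332031), (54.553260803222656, 47.944366455078125), 84.11869812011719)
```

View pics/side8_crop.png

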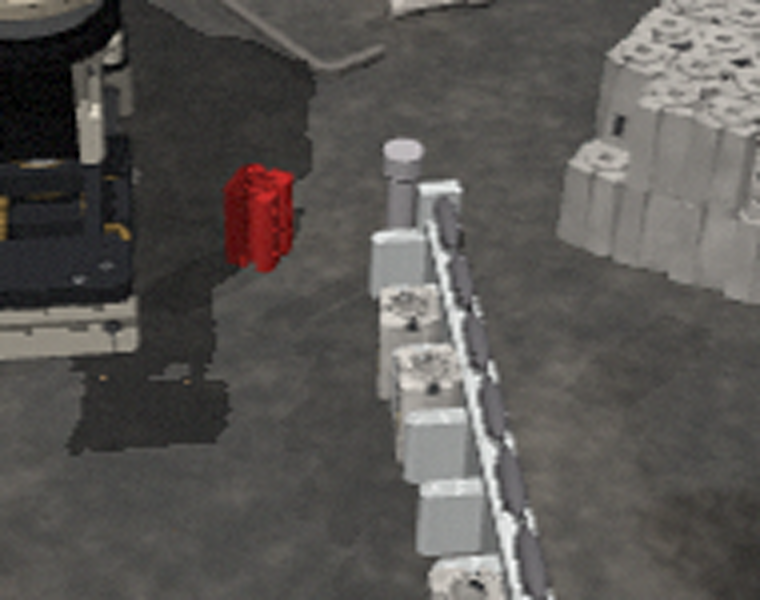

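View pics/top8_crop.png

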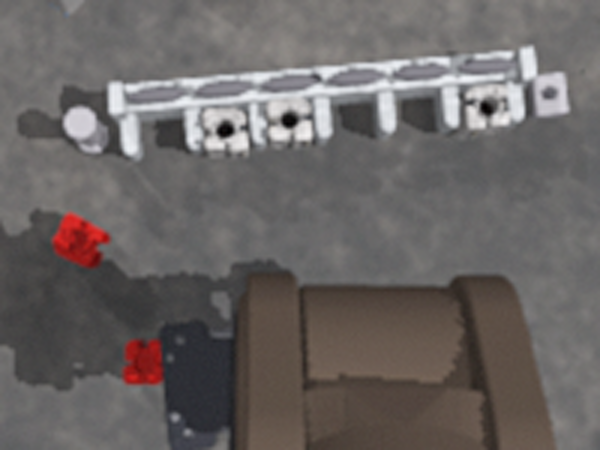

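```bash
python3 - <<'E'
from h import *
np.set_printoptions(precision=1,suppress=True)
th=np.radians(5.9); R=np.array([[np.cos(th),-np.sin(th)],[np.sin(th),np.cos(th)]])
def rc(k):
    c=load(k); Q=cloud(c); Q[...,:2]=(Q[...,:2]-[.560,-.139])@R; return c,Q*1000
c,Q=rc("side7")
for v in (232,238,244,246,248):
    m=(Q[v,:,2]>66)&(Q[v,:,2]<150)&(Q[v,:,0]>-70)&(Q[v,:,0]<60); u=np.where(m)[0]; print(v,[ (int(a),Q[v,a].round(0).tolist()) for a in u[-4:]])
for k in ("side8","top8","top0"):
    c,Q=rc(k); ok=c["range_z"]>0
    for nm,(lo,hi) in dict(part=(12,34),s1=(58,80),s2=(-126,-104)).items():
        m=ok&(Q[...,1]>lo)&(Q[...,1]<hi)&(Q[...,2]>44)&(Q[...,2]<56)&(Q[...,0]<40)&(Q[...,0]>-15)
        x=Q[...,0][m]; print(k,nm,m.sum(),np.percentile(x,[0,1,3,5]) if m.any() else "")
    for y in (46,0,-46):
        m=ok&(abs(Q[...,1]-y)<6)&(Q[...,2]>36)&(Q[...,2]<44)&(Q[...,0]>-10)&(Q[...,0]<28); print(k,"div",y,np.percentile(Q[...,0][m],[0,1,3,5]))
E
```

```text
232 [(362, [23.0, -69.0, 110.0]), (363, [35.0, -30.0, 71.0]), (364, [36.0, -33.0, 73.0]), (365, [38.0, -30.0, 71.0])]
238 [(362, [24.0, -71.0, 97.0]), (363, [33.0, -42.0, 68.0]), (364, [34.0, -43.0, 69.0]), (365, [36.0, -43.0, 69.0])]
244 [(365, [33.0, -60.0, 71.0]), (366, [34.0, -62.0, 73.0]), (367, [36.0, -63.0, 74.0]), (368, [38.0, -61.0, 72.0])]
246 [(366, [34.0, -64.0, 71.0]), (367, [35.0, -66.0, 72.0]), (368, [37.0, -67.0, 72.0]), (369, [39.0, -65.0, 71.0])]
248 [(366, [33.0, -71.0, 73.0]), (368, [36.0, -71.0, 72.0]), (369, [38.0, -71.0, 72.0]), (370, [40.0, -69.0, 70.0])]
side8 part 134 [-2.4 -2.2 -1.7 -0.6]
side8 s1 115 [-4.5 -4.4 -3.2 -2.8]
side8 s2 197 [-5.2 -5.1 -4.5 -3.7]
side8 div 46 [-0.3 -0.2 -0.1 -0. ]
side8 div 0 [-0.6 -0.5 -0.   1.2]
side8 div -46 [-0.9 -0.1  0.5  0.7]
top8 part 109 [1.1 1.4 2.  2.6]
top8 s1 120 [-3.3 -3.  -2.9 -1.4]
top8 s2 125 [-3.1 -3.1 -2.1 -1.5]
top8 div 46 [2.9 3.1 3.4 3.4]
top8 div 0 [1.4 2.5 3.5 3.7]
top8 div -46 [1.6 1.7 2.5 3.6]
top0 part 21 [30.4 30.4 30.4 30.5]
top0 s1 120 [-3.5 -3.3 -2.7 -1.5]
top0 s2 125 [-3.2 -2.9 -2.1 -1.5]
top0 div 46 [2.9 2.9 3.1 3.4]
top0 div 0 [1.3 2.4 3.6 4. ]
top0 div -46 [1.5 1.6 2.8 3.7]
```

```bash
python3 -c "
from cell import job; print(job.hand_in())"
```

```text
the job is handed in; nothing more can be done
None
```

I did the whole job as asked and handed it in at about 20 s of the 69 s allowed; the hand-in reports no verdict.

- **Beads:** The post is at the left end. I slid the closed fingertip along the first, second and third beads, about 3 mm down (2–2.7 N measured), stopped at the middle of the third and lifted straight up. The fourth bead was not reached.
- **Valve body:** I pushed it sideways until it lined up with the third gap, then straight in, with the fingertip about 6–7 mm above the bench. It stopped against something solid: the last 1 mm commanded moved it only 0.3 mm, at about 10 N.

**Last checks:**
- The part is upright in the third gap and square to within about 2 degrees. Its front stands about 1–2 mm proud of the noses; 1 mm is nominal.
- The two stored bodies read the same before and after.
- The red look-alikes showed no movement in the pictures, though the gripper partly hid one of them at the end.
- The gripper's body ended about 6 mm short of the beads at full push.
- At hand-in the arm was clear, with the fingertip about 84 mm above the bench.

**Disagreements:**
- The two cameras differ by about 2 mm along the rack.
- The top camera's own measurement of the part in the gap was spoiled by the white rail behind it. The final depth therefore rests on the side camera, the top camera's front-edge reading and the contact force.

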